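Open the orange tile clamp

ROBOT

A 6-joint arm with a two-finger parallel gripper is mounted at the origin on the work surface. World frame = base frame: x ahead of the robot, y to its left, z up, the work surface at z = 0. Lengths are in m, angles in rad, forces in N, time in s.
With the tool pointing down it reaches from about 0.35 to 0.775 m from the base axis. Payload 7.3 kg.
Tool frame: the origin (TCP) lies between the finger pads; the fingertips stand 25 mm ahead of it and the grasp point (between the pads) lies 6 mm ahead of it; y points along the fingers, z is the direction in which the jaws open and shut, and the axes are right-handed (so a half turn about y gives the same grasp; the last joint's range is limited). The gripper opens to 92 mm and grips with 3 to 60 N. Pads are 19 mm wide; open, the fingers measure 130 mm over their backs; the gripper's body (75 mm by 190 mm) begins 47 mm behind the grasp point.
Start: joints at [1.149, 0.342, 1.524, -0, 1.275, -0.146], TCP at [0.143, 0.505, 0.252] pointing down, gripper open.
Joint ranges: [-2.53, 2.53], [-0.77, 2.02], [0.04, 2.7], [-1, 4.14], [0.28, 2.66], [-3.11, 3.11]. Speed limits (rad/s): [2.57, 2.57, 3.14, 3.14, 3.14, 3.14].

INTERFACE

Orientations are given as [roll, pitch, yaw] about the fixed x, y, z axes, in that order (R = Rz(yaw) Ry(pitch) Rx(roll)).
In Python, from cell import sensors, read_camera, hand_in gives the robot as it stands. The module is installed in compiled form; this text tells all that it offers.
- The arm moves only by the tool send_rows, never from a script. Its argument "motion" is a list that holds one entry, the list of rows, each a list of 4 numbers: the shift along the tool's x, y, z in m, then the turn about the tool's y in degrees. In form: [[[tx, ty, tz, twist], ...]]. A call has 1 to 8 rows; each row is the pose to reach, as a shift and turn from the pose measured when the call began, along the tool's axes at that moment; what a row does not reach only later rows make up. A row lasts 1/10 s, in which the tool goes at most 50 mm and 8.59 degrees, less where a joint would pass 70% of its speed; a pose out of reach is approached as far as the arm can. A call with a gripper value outside its range is refused whole. "gripper" is the opening, from 0 (shut) to 1 (fully open), set as the call begins (left out, the last holds). The fingers move at their own pace and stop on an object; "grip_force" is the grip in N (left out, the last holds). Time passes only in rows, so rows that repeat a pose let the fingers close. It gives the time, the measured TCP pose, the force and the opening at its end, in the units of the state.
- sensors.observe(): the state, without advancing time (a new reading comes with each control period).
- read_camera(name): name is "scene" or "side" or "wrist"; returns a dict with "frame" (420x560x3 uint8, red, green, blue), "fx", "fy", "cx", "cy" (pixels), "extrinsics" (4x4, takes a point from world to camera coordinates). Camera axes: x right, y up, looking along -z (the intrinsics and any distortion apply to the point x, -y, -z); pixel columns grow to the right and rows downward; lengths in m; the calibration is good to about 2 mm. The wrist camera is an equidistant fisheye: a pixel r from the principal point sees the ray r / f radians off the axis. A picture is of the moment at which its call begins. There is no depth.
- hand_in(): hands the job in, once; it reports no verdict.
The state is a dict: "time": time; "qpos": joint angles; "qvel": joint speeds; "joint_efforts": joint torques, N m; "tool_pos": TCP position; "tool_rot": TCP orientation; "contact_force": force on the tool from outside, world axes, zero at the start; "torque": the same for the moment, N m; "opening": finger opening in m.
Only numpy, scipy, OpenCV 4.12 (cv2) and the standard library are available. Lean on these libraries where they do the work, as an engineer would, in place of code of your own. Each camera call takes 0.05 s, during which the arm holds its last target.

TASK

Open the orange bench clamp all the way, so that the coil tile lying in it can be taken out later: press down the white release paddle on its sliding jaw with your fingertips, keep it pressed, and push the jaw back along its bar until it is fully home against the black end stop, then let go. Nothing is to be picked up: leave the coil tile lying where it is in the clamp, leave the blue clamp and its tile alone, and do not disturb the other things on the bench.

Things in the scene. Friction and masses are not known exactly. Their poses are not given: they have to be found in the camera images.
- clamp_orange: the clamp to open, fixed to the bench: base 300 x 110 x 8 mm, steel bar along its middle (30 wide, top at 30 mm). It and the blue clamp may change sides. Origin: centre of the underside; x runs along the bar. From -x to +x: grey fixed jaw (top at 50 mm), coil tile, orange sliding jaw, black end stop (70 mm wide, front face at x = 130 mm, top at 54 mm). The jaw opens towards +x
- jaw_orange (a joint): slide of the orange jaw, m: 0 shut, 0.115 fully open at the end stop; starts at 0.0005 to 0.0075. Block 60 (x) by 90 mm, top at 54 mm, centre at clamp x = -15 mm + slide; on its +x end a fin 10 thick, 66 wide, top at 96 mm. A ratchet (18 mm pitch) bars opening after up to 8 mm of slack unless the release is held down; then 3 N friction plus 15 N per m/s. It stays where left
- release_orange (a joint): travel of the orange clamp's release paddle, m: 0 is up, 0.008 fully pressed (straight down); the ratchet is free beyond 0.005. A spring returns it: 2 N at the top, 6 N at the bottom; let go, it springs up and the ratchet catches again
- release_orange_top (a point): centre of the top of the orange clamp's release paddle, a ribbed white plate 42 (x) by 50 mm (y), 68 mm above the bench when up, at clamp x = -21 mm + slide; it rides on the jaw. The fin's face is 25 mm from this point towards the clamp's +x (the paddle ends 4 mm before it); its other three sides are open
- jaw_orange_fin (a point): middle of the top edge of the fin's face that looks to the paddle (the face to push on, towards the clamp's +x), 96 mm above the bench, 28 mm above the paddle when it is up
- tile_square: loose plywood coil tile with a dark red and copper square coil, 80 x 90 x 12 mm, 0.12 kg, lying flat in the orange clamp between its jaws on the bar (underside 30 mm above the bench), 2 to 12 mm from the jaws. Origin: centre of its underside. To be left in place
- clamp_blue: the other clamp, the same in every size, with a blue sliding jaw; origin and axes as for the orange one. To be left alone
- jaw_blue (a joint): slide of the blue jaw, m, as for the orange one; to be left alone
- release_blue (a joint): travel of the blue clamp's release paddle, m, as for the orange one; to be left alone
- tile_round: loose plywood coil tile with a grey round coil, 80 x 90 x 12 mm, lying in the blue clamp; origin: centre of its underside. To be left in place
- screwdriver: loose screwdriver, 190 mm long, lying between the two clamps along x; bystander
- screw_jar: loose jar with a red cap, 56 mm across, 75 mm high, beyond the clamps; bystander. Origin: centre of the underside
- multimeter: loose yellow multimeter, 150 x 75 x 32 mm (dial to 42 mm), on the robot's right; bystander. Origin: centre of the underside
- ferrite_ring: loose dark ring, 64 mm across, 18 mm high, on the robot's left; bystander. Origin: centre of the underside
- brass_spacer: loose brass cylinder, 22 mm across, 45 mm high, standing on the robot's left; bystander. Origin: centre of the underside
There are look-alikes about, which are no part of the job. Leave any pink or yellow look-alike of the tile_square alone.

How it is judged:
On the way, in this order (a step that is already met when the one before it is completed fails the run):
1. the orange clamp's release paddle is pressed down (value of joint release_orange above 0.0045 m), for 0.1 s.
2. with the release held, the jaw is past the first teeth (value of joint jaw_orange above 0.03 m and value of joint release_orange above 0.0035 m), for 0.02 s.
3. the orange jaw is fully back at the end stop (value of joint jaw_orange above 0.11 m), for 0.1 s.
At the end, for the whole second after the job is handed in: The orange jaw is within 5 mm of its end stop, its release paddle is up again, and the square-coil tile lies flat and at rest within 10 mm of its place in the clamp; the blue clamp is still shut with its release up (value of joint jaw_orange above 0.11 m and value of joint each of release_orange, release_blue below 0.002 m and x of tile_square in the frame of clamp_orange between -0.098 and -0.078 m and height (world z) of tile_square below 0.034 m and angle between tile_square's own z axis and vertical below 0.1 rad and linear speed of tile_square below 0.02 m/s and value of joint jaw_blue below 0.014 m); the robot touches nothing.
It fails at once if the coil tile in the orange clamp is shifted by more than 10 mm or lifted (distance of tile_square from where it was at the start of the episode above 0.01 m or height (world z) of tile_square above 0.04 m).
It fails at once if the blue clamp is worked or its tile shifted by more than 10 mm (value of joint release_blue above 0.0045 m or value of joint jaw_blue above 0.016 m or distance of tile_round from where it was at the start of the episode above 0.01 m).
It fails at once if a bystander is moved by more than 15 mm (distance of any of screwdriver, screw_jar, multimeter, ferrite_ring, brass_spacer from where it was at the start of the episode above 0.015 m).
It also fails if it takes over 38 s, if anything falls off the work surface, if the arm or the gripper's body presses on something with over 40 N, if the wrist force passes 120 N, or if a joint passes its speed limit or range.

## Working session

There is one attempt and no reset: what is moved stays moved. The work goes in short steps, Python scripts to look and compute and a tool call to move; the robot and the scene stay as the last step left them, time stands still between calls to the robot, and variables do not carry over. Pictures are saved under pics/ and viewed, and the job is handed in when it is done.

Besides the shell and the picture viewer there is one more tool, called by a JSON object that holds its "api" and its "payload", one argument or row to a line. send_rows: Moves the arm, as the interface text tells. Its arguments: {"type":"object","properties":{"motion":{"type":"array"},"gripper":{"type":"number"},"grip_force":{"type":"number"}},"required":["motion"]}

```bash
mkdir -p pics
cat > h.py <<'E'
import numpy as np,cv2
from cell import sensors,read_camera,hand_in
E
python3 - <<'E'
from h import *
import pickle
s=sensors.observe();print({k:np.round(v,4).tolist() for k,v in s.items()})
for n in["scene","side","wrist"]:
    c=read_camera(n);pickle.dump(c,open(f"pics/{n}1.pkl","wb"));cv2.imwrite(f"pics/{n}1.png",c["frame"][:,:,::-1]);print(n,c["fx"],c["cx"],c["cy"],np.round(c["extrinsics"],3).tolist(),[k for k in c])
E
```

```text
{'time': 0.0, 'qpos': [1.149, 0.3427, 1.525, -0.0, 1.2754, -0.146], 'qvel': [0.0003, -0.0004, 0.0012, -0.0016, -0.0, 0.0008], 'joint_efforts': [0.0024, -43.1234, -24.4229, 0.0722, 0.0555, -0.0001], 'tool_pos': [0.1428, 0.5048, 0.251], 'tool_rot': [-1.5723, 0.0002, -0.2758], 'contact_force': [0.6607, -0.3965, -0.5763], 'torque': [-0.018, 0.0079, 0.0054], 'opening': 0.0918}
scene 502.9097998391964 284.6527800368448 198.62048334231193 [[-0.639, 0.769, -0.019, 0.355], [-0.468, -0.369, 0.803, 0.177], [0.61, 0.523, 0.595, -1.644], [0.0, 0.0, 0.0, 1.0]] ['frame', 'fx', 'fy', 'cx', 'cy', 'extrinsics']
side 505.8252282478621 279.18069543720765 219.77119252073194 [[0.708, -0.706, 0.019, -0.375], [0.416, 0.438, 0.797, -0.266], [-0.571, -0.556, 0.604, -1.133], [0.0, 0.0, 0.0, 1.0]] ['frame', 'fx', 'fy', 'cx', 'cy', 'extrinsics']
wrist 325.19226210127806 279.47951084673014 209.33025369522457 [[0.274, 0.962, -0.002, -0.524], [-0.919, 0.261, -0.295, 0.035], [-0.283, 0.082, 0.956, -0.392], [0.0, 0.0, 0.0, 1.0]] ['frame', 'fx', 'fy', 'cx', 'cy', 'extrinsics']
```

View pics/scene1.png

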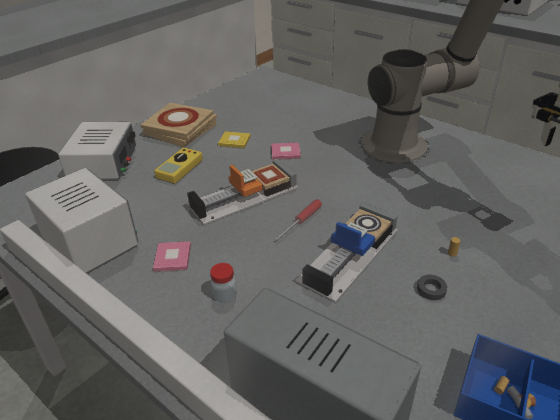

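View pics/side1.png

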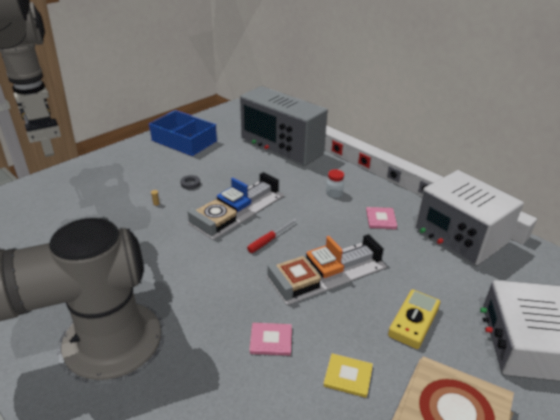

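View pics/wrist1.png

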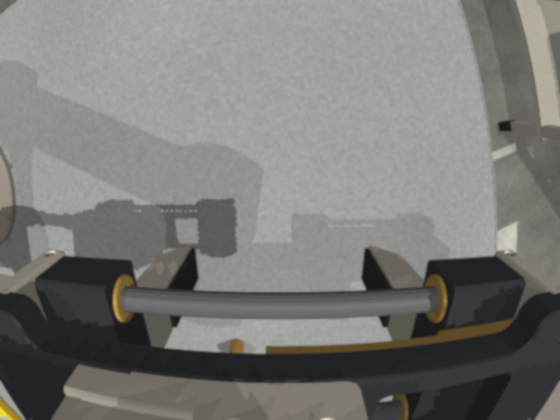

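The scene view shows the orange clamp at about (245,187), with its paddle at (262,178), and the blue clamp at (350,245). In the side view they are at (325,265) and (235,205). The wrist view shows only bench. Possible mix-ups:
- the blue clamp and its paddle, scene (350,235)
- pink tiles, scene (286,151) and (172,255)
- a yellow tile, scene (235,139)
- a big round-coil board, scene (180,120)

I choose the clamp with the orange jaw and red square-coil tile, and check it in a close crop.

Run:
```python
import cv2
a=cv2.imread("pics/scene1.png")[145:235,175:310];b=cv2.imread("pics/side1.png")[225:310,255:400]
cv2.imwrite("pics/c1.png",cv2.resize(a,None,fx=5.5,fy=5.5,interpolation=cv2.INTER_CUBIC));cv2.imwrite("pics/c2.png",cv2.resize(b,None,fx=5.5,fy=5.5,interpolation=cv2.INTER_CUBIC))
```

```text
(no output)
```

View pics/c1.png

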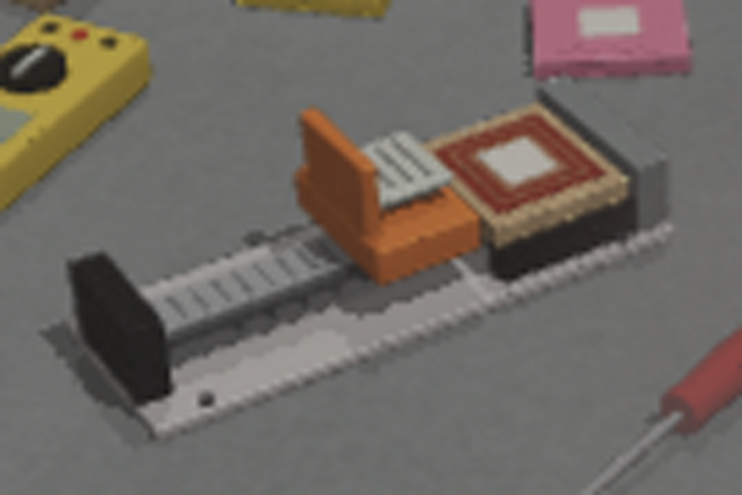

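View pics/c2.png

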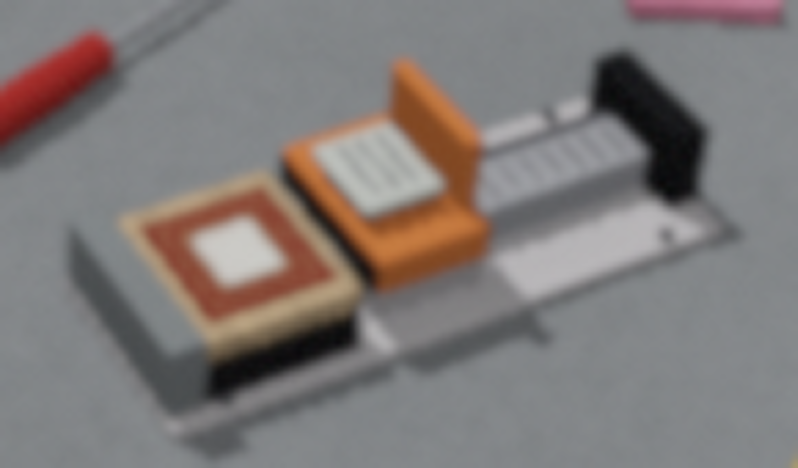

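```bash
cat >> h.py <<'E'
def ray(c,u,v):
    K=np.array([[c["fx"],0,c["cx"]],[0,c["fy"],c["cy"]],[0,0,1]])
    d=np.linalg.solve(K,[u,v,1]);d=d*[1,-1,-1]
    R=c["extrinsics"][:3,:3];t=c["extrinsics"][:3,3]
    return -R.T@t,R.T@d
def plane(c,u,v,z):
    o,d=ray(c,u,v);return o+d*(z-o[2])/d[2]
def proj(c,p):
    q=c["extrinsics"][:3,:3]@p+c["extrinsics"][:3,3];return np.array([c["cx"]+c["fx"]*q[0]/-q[2],c["cy"]-c["fy"]*q[1]/-q[2]])
def tri(L):
    A=np.zeros((3,3));b=np.zeros(3)
    for o,d in L:
        d=d/np.linalg.norm(d);M=np.eye(3)-np.outer(d,d);A+=M;b+=M@o
    return np.linalg.solve(A,b)
E
python3 - <<'E'
from h import *
import pickle
S=pickle.load(open("pics/scene1.pkl","rb"));D=pickle.load(open("pics/side1.pkl","rb"))
cs=lambda u,v:((u+.5)/5.5-.5+175,(v+.5)/5.5-.5+145)
cd=lambda u,v:((u+.5)/5.5-.5+255,(v+.5)/5.5-.5+225)
P={'paddle':((412,167),(378,170),.068),'tile':((516,160),(238,250),.042)}
for k,(a,b,z) in P.items():
    print(k,plane(S,*cs(*a),z).round(4),plane(D,*cd(*b),z).round(4),tri([ray(S,*cs(*a)),ray(D,*cd(*b))]).round(4))
for k,q,z in[('finL',(395,68),.096),('finR',(468,158),.096)]: print(k,plane(D,*cd(*q),z).round(4))
# white paddle mask
for n,c,(x0,y0,x1,y1) in[("scene",S,(236,165,262,186)),("side",D,(308,243,340,268))]:
    f=c["frame"][y0:y1,x0:x1];h=cv2.cvtColor(f,cv2.COLOR_RGB2HSV);m=((h[...,1]<60)&(h[...,2]>110)).astype(np.uint8)
    cn=max(cv2.findContours(m,0,2)[0],key=cv2.contourArea)
    r=cv2.minAreaRect(cn);print(n,r, plane(c,r[0][0]+x0,r[0][1]+y0,.068).round(4))
    cv=cv2.approxPolyDP(cn,3,True)[:,0]+[x0,y0];print(cv.tolist(),[plane(c,*p,.068)[:2].round(3).tolist() for p in cv])
E
```

```text
paddle [ 0.4934 -0.1762  0.068 ] [ 0.4939 -0.1906  0.068 ] [ 0.493  -0.1844  0.0646]
tile [ 0.4275 -0.1656  0.042 ] [ 0.4301 -0.1645  0.042 ] [ 0.429  -0.1649  0.043 ]
finL [ 0.5278 -0.1687  0.096 ]
finR [ 0.5033 -0.2326  0.096 ]
scene ((12.5, 8.0), (16.0, 25.0), 90.0) [ 0.488  -0.1851  0.068 ]
[[236, 165], [244, 181], [255, 178], [251, 170], [261, 167], [249, 165], [251, 170], [240, 171], [238, 167], [243, 165]] [[0.48, -0.242], [0.524, -0.168], [0.495, -0.154], [0.472, -0.19], [0.444, -0.178], [0.457, -0.212], [0.472, -0.19], [0.495, -0.211], [0.484, -0.23], [0.468, -0.226]]
side ((15.329412460327148, 12.217647552490234), (19.849136352539062, 15.185132026672363), 49.398704528808594) [ 0.4947 -0.1899  0.068 ]
[[325, 247], [312, 252], [320, 263], [335, 258]] [[0.522, -0.172], [0.483, -0.162], [0.467, -0.203], [0.508, -0.217]]
```

Run:
```python
from h import *
import pickle
S=pickle.load(open("pics/scene1.pkl","rb"));D=pickle.load(open("pics/side1.pkl","rb"))
cs=lambda u,v:((u+.5)/5.5-.5+175,(v+.5)/5.5-.5+145)
cd=lambda u,v:((u+.5)/5.5-.5+255,(v+.5)/5.5-.5+225)
for n,a,b in[('scene +y edge',plane(S,*cs(668,228),.008),plane(S,*cs(152,430),.008)),('side -y edge',plane(D,*cd(170,427),.008),plane(D,*cd(735,230),.008))]:
    d=b-a;print(n,a.round(3),b.round(3),np.linalg.norm(d).round(4),np.degrees(np.arctan2(d[1],d[0])).round(2))
s=sensors.observe()
from scipy.spatial.transform import Rotation as Ro
R=Ro.from_euler('xyz',s['tool_rot']).as_matrix();p=np.array(s['tool_pos']);print(R.round(3))
for t in[(.36,.36,.25),(.48,.0,.25),(.47,-.18,.2)]:print(t,(R.T@(np.array(t)-p)).round(3))
```

```text
scene +y edge [ 0.389 -0.095  0.008] [ 0.673 -0.184  0.008] 0.2976 -17.42
side -y edge [ 0.354 -0.198  0.008] [ 0.64  -0.295  0.008] 0.3022 -18.79
[[ 0.962 -0.     0.272]
 [-0.272 -0.001  0.962]
 [-0.    -1.    -0.001]]
(0.36, 0.36, 0.25) [ 0.248  0.001 -0.08 ]
(0.48, 0.0, 0.25) [ 0.462  0.002 -0.394]
(0.47, -0.18, 0.2) [ 0.501  0.052 -0.57 ]
```

{"api": "send_rows", "payload": {
  "motion": [
    [[0.05,0,-0.02,0],[0.09,0,-0.04,0],[0.13,0,-0.06,0],[0.17,0,-0.085,0],[0.21,0,-0.115,0],[0.25,0,-0.145,0],[0.285,0,-0.18,0],[0.315,0,-0.22,2.4]]
  ],
  "gripper": 0
}}

```text
time: 0.95
tool_pos: [0.3871, 0.2057, 0.2513]
tool_rot: [-1.572, -0.0, -0.318]
contact_force: [0.6, 1.6, -0.1]
opening: 0.0323
```

{"api": "send_rows", "payload": {
  "motion": [
    [[0.035,0,-0.035,0],[0.065,0,-0.075,0],[0.095,0,-0.115,0],[0.125,0,-0.155,0],[0.15,0,-0.195,0],[0.18,0.02,-0.235,0],[0.205,0.035,-0.28,0],[0.222,0.05,-0.315,0]]
  ]
}}

```text
time: 1.75
tool_pos: [0.4997, -0.1652, 0.2011]
tool_rot: [-1.572, -0.001, -0.318]
contact_force: [0.6, 0.6, 0.5]
opening: 0.0
```

Run:
```python
from h import *
import pickle
s=sensors.observe();print({k:np.round(v,4).tolist() for k,v in s.items()})
for n in["side","wrist"]:
    c=read_camera(n);pickle.dump(c,open(f"pics/{n}2.pkl","wb"));cv2.imwrite(f"pics/{n}2.png",c["frame"][:,:,::-1])
```

```text
{'time': 1.75, 'qpos': [-0.4644, 0.3904, 1.5993, -0.0009, 1.151, -1.7164], 'qvel': [-0.7511, 0.5039, -0.2539, 0.0029, -0.2479, -0.7496], 'joint_efforts': [2.385, -47.0877, -21.2608, -0.2294, 0.6072, 0.942], 'tool_pos': [0.4997, -0.1652, 0.2011], 'tool_rot': [-1.5718, -0.0008, -0.3184], 'contact_force': [0.5656, 0.5751, 0.4533], 'torque': [0.0492, -0.0339, 0.0286], 'opening': 0.0}
```

View pics/wrist2.png

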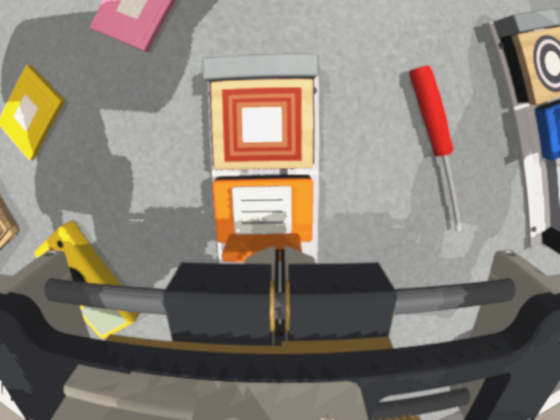

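View pics/side2.png

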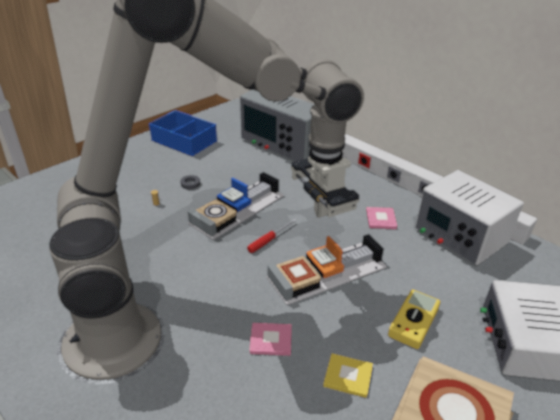

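The wrist view shows the orange paddle at about (263,211), the fin at (262,247) and the tile at (263,125), with the clamp square to the tool. I'll cast wrist rays to cross-check the position.

```bash
cat >> h.py <<'E'
def fray(c,u,v):
    x,y=u-c["cx"],v-c["cy"];r=np.hypot(x,y);t=r/c["fx"]
    d=np.array([np.sin(t)*x/r,-np.sin(t)*y/r,-np.cos(t)])
    R=c["extrinsics"][:3,:3];return -R.T@c["extrinsics"][:3,3],R.T@d
def fplane(c,u,v,z):
    o,d=fray(c,u,v);return o+d*(z-o[2])/d[2]
E
python3 - <<'E'
from h import *
import pickle
c=pickle.load(open("pics/wrist2.pkl","rb"))
for k,u,v,z in[("pad",232,187.5,.068),("pad",292,187.5,.068),("pad",292,235,.068),("pad",232,235,.068),("tile",212,80,.042),("tile",307,80,.042),("tile",314,166,.042),("tile",215,168,.042),("finL",225,235,.096),("finR",300,235,.096)]:print(k,fplane(c,u,v,z).round(4))
s=sensors.observe();print(s['time'],s['tool_pos'])
a=cv2.imread("pics/wrist2.png")[160:280,190:350];cv2.imwrite("pics/c3.png",cv2.resize(a,None,fx=5,fy=5,interpolation=cv2.INTER_CUBIC))
E
```

```text
pad [ 0.4685 -0.2035  0.068 ]
pad [ 0.4845 -0.1561  0.068 ]
pad [ 0.5248 -0.169   0.068 ]
pad [ 0.5083 -0.2189  0.068 ]
tile [ 0.3747 -0.1932  0.042 ]
tile [ 0.4025 -0.1144  0.042 ]
tile [ 0.4778 -0.1321  0.042 ]
tile [ 0.4508 -0.2178  0.042 ]
finL [ 0.4975 -0.2163  0.096 ]
finR [ 0.5159 -0.1606  0.096 ]
1.85 [ 0.49876779 -0.16770571  0.1988491 ]
```

View pics/c3.png

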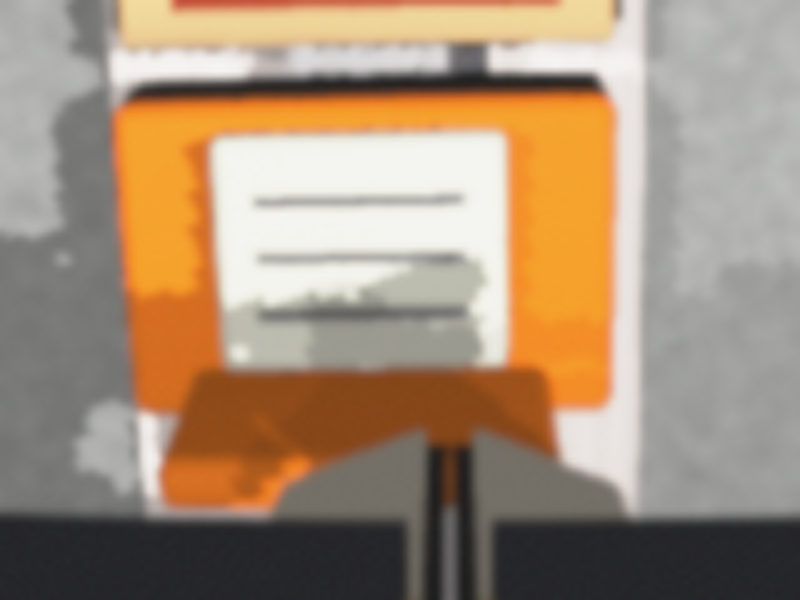

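{"api": "send_rows", "payload": {
  "motion": [
    [[0.01,0,-0.02,0],[0.01,0.02,-0.02,0],[0.01,0.04,-0.02,0],[0.01,0.06,-0.02,0],[0.01,0.075,-0.02,0],[0.01,0.08,-0.02,0],[0.01,0.08,-0.02,0]]
  ]
}}

```text
time: 2.55
tool_pos: [0.5013, -0.1893, 0.1184]
tool_rot: [-1.572, 0.005, -0.323]
contact_force: [0.8, 0.6, 0.2]
opening: 0.0004
```

Run:
```python
from h import *
import pickle
from scipy.spatial.transform import Rotation as Ro
s=sensors.observe();print(np.round(s['tool_pos'],4),s['contact_force'])
R=Ro.from_euler('xyz',s['tool_rot']).as_matrix()
print("pad in tool",R.T@(np.array([.496,-.1875,.068])-s['tool_pos']))
for n in["side","scene"]:
    c=read_camera(n);q=proj(c,np.array([.5,-.19,.09])).astype(int);f=c["frame"][max(q[1]-50,0):q[1]+50,max(q[0]-60,0):q[0]+60];cv2.imwrite(f"pics/{n}3.png",cv2.resize(f[:,:,::-1],None,fx=5,fy=5,interpolation=cv2.INTER_CUBIC))
```

```text
[ 0.5013 -0.1893  0.1184] [0.77884968 0.60384781 0.16372781]
pad in tool [-5.39892687e-03  5.04680276e-02  9.47803561e-05]
```

View pics/side3.png

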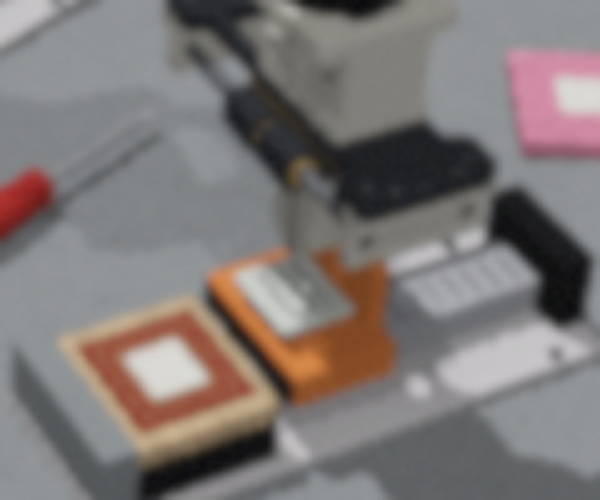

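View pics/scene3.png

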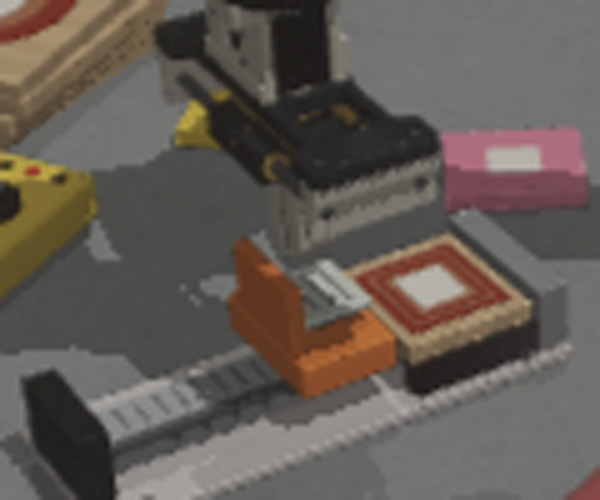

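The fingers stand over the paddle (side crop about (310,265)) and clear of the fin. I'll press now.

{"api": "send_rows", "payload": {
  "motion": [
    [[0.002,0.012,0,0],[0.002,0.022,0,0],[0.002,0.027,0,0],[0.002,0.031,0,0],[0.002,0.034,0,0],[0.002,0.035,0,0],[0.002,0.035,0,0]]
  ]
}}

```text
time: 3.35
tool_pos: [0.504, -0.1905, 0.0852]
tool_rot: [-1.573, 0.001, -0.323]
contact_force: [-1.5, 1.1, 7.5]
opening: 0.0006
```

{"api": "send_rows", "payload": {
  "motion": [
    [[0.004,0.003,0,0],[0.008,0.003,0,0],[0.012,0.003,0,0],[0.02,0.003,0,0],[0.03,0.003,0,0],[0.04,0.003,0,0]]
  ]
}}

```text
time: 3.95
tool_pos: [0.5433, -0.203, 0.085]
tool_rot: [-1.572, -0.002, -0.323]
contact_force: [-2.6, 6.0, 19.1]
opening: 0.0004
```

Run:
```python
from h import *
s=sensors.observe();print(np.round(s['tool_pos'],4),s['contact_force'],s['tool_rot'])
for n in["side"]:
    c=read_camera(n);q=proj(c,np.array([.5,-.19,.09])).astype(int);f=c["frame"][max(q[1]-50,0):q[1]+50,max(q[0]-60,0):q[0]+60];cv2.imwrite(f"pics/{n}4.png",cv2.resize(f[:,:,::-1],None,fx=5,fy=5,interpolation=cv2.INTER_CUBIC))
```

```text
[ 0.5433 -0.203   0.085 ] [-2.62348935  5.96358941 19.10785676] [-1.57225169 -0.00213396 -0.32314946]
```

View pics/side4.png

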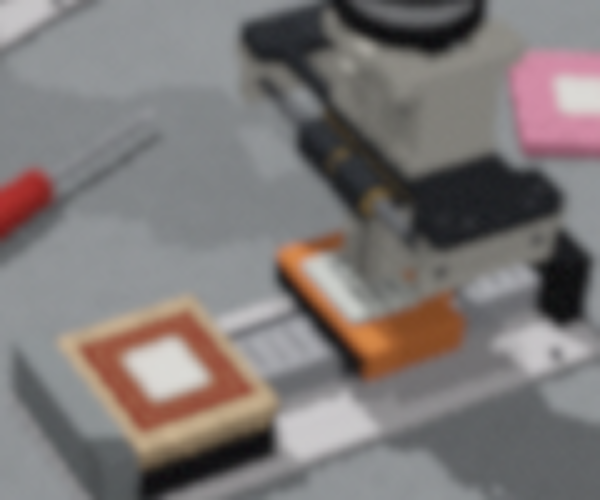

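The jaw is sliding with the paddle held and the tile still in place. I'll carry on to the stop.

{"api": "send_rows", "payload": {
  "motion": [
    [[0.012,0.002,0,0],[0.024,0.002,0,0],[0.036,0.002,0.001,0],[0.048,0.002,0.001,0],[0.058,0.002,0.001,0],[0.066,0.002,0.001,0],[0.072,0.002,0.001,0],[0.076,0.002,0.001,0]]
  ]
}}

```text
time: 4.8
tool_pos: [0.6147, -0.2257, 0.0849]
tool_rot: [-1.572, 0.003, -0.322]
contact_force: [-26.2, 7.7, 27.8]
opening: 0.0005
```

{"api": "send_rows", "payload": {
  "motion": [
    [[0.001,0,0,0],[0.002,0,0,0],[0.002,0,0,0]]
  ]
}}

```text
time: 5.1
tool_pos: [0.6145, -0.2257, 0.0855]
tool_rot: [-1.572, 0.008, -0.322]
contact_force: [-10.9, 3.8, 11.3]
opening: 0.0003
```

Run:
```python
from h import *
s=sensors.observe();print(np.round(s['tool_pos'],4),s['contact_force'],s['tool_rot'])
for n in["side","scene"]:
    c=read_camera(n);q=proj(c,np.array([.55,-.2,.07])).astype(int);f=c["frame"][max(q[1]-50,0):q[1]+50,max(q[0]-60,0):q[0]+60];cv2.imwrite(f"pics/{n}5.png",cv2.resize(f[:,:,::-1],None,fx=5,fy=5,interpolation=cv2.INTER_CUBIC))
```

```text
[ 0.6145 -0.2257  0.0855] [-10.93414593   3.83349202  11.33009539] [-1.57229249  0.00827819 -0.32208559]
```

View pics/side5.png

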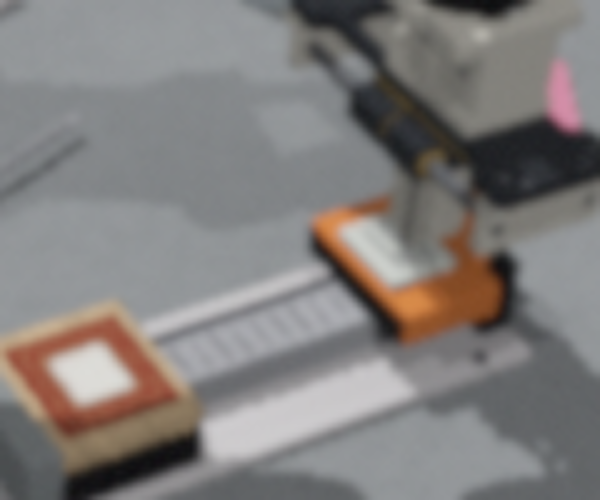

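View pics/scene5.png

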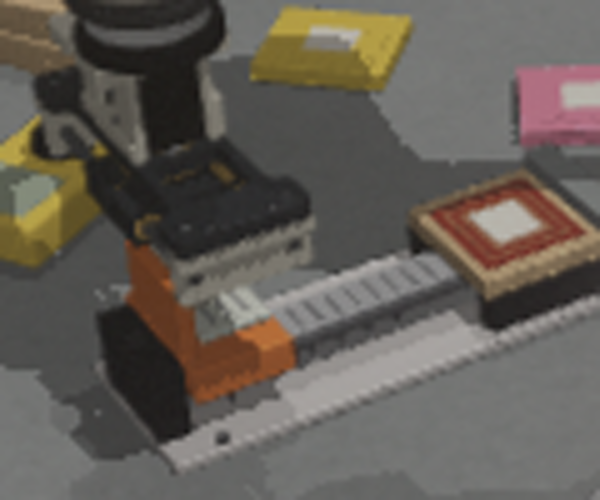

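The jaw is at the black stop in both views (side crop (500,290)) and it no longer moves under the push. I'll give one firm push, then relieve and lift.

{"api": "send_rows", "payload": {
  "motion": [
    [[0.003,0.001,0,0],[0.004,0.002,0,0],[0.004,0.002,0,0]]
  ]
}}

```text
time: 5.5
tool_pos: [0.6146, -0.2257, 0.0852]
tool_rot: [-1.572, 0.017, -0.321]
contact_force: [-20.2, 6.3, 21.5]
opening: 0.0003
```

{"api": "send_rows", "payload": {
  "motion": [
    [[0,-0.003,0,0],[-0.001,-0.01,0,0],[-0.003,-0.02,0,0],[-0.003,-0.04,0,0],[-0.003,-0.07,0,0],[-0.003,-0.1,0,0],[-0.03,-0.13,0,0],[-0.06,-0.15,0,0]]
  ]
}}

```text
time: 6.3
tool_pos: [0.5604, -0.2075, 0.2381]
tool_rot: [-1.573, 0.014, -0.321]
contact_force: [0.1, 0.1, -0.9]
opening: 0.0005
```

{"api": "send_rows", "payload": {
  "motion": [
    [[-0.02,0,0.03,0],[-0.04,0,0.07,0],[-0.05,0,0.1,0],[-0.05,0,0.1,0],[-0.05,0,0.1,0]]
  ]
}}

```text
time: 6.8
tool_pos: [0.5446, -0.0965, 0.239]
tool_rot: [-1.573, 0.013, -0.319]
contact_force: [0.3, 0.3, 0.7]
opening: 0.0006
```

Run:
```python
from h import *
import pickle
s=sensors.observe();print(s['time'],np.round(s['tool_pos'],4),s['contact_force'])
for n in["side","scene"]:
    c=read_camera(n);pickle.dump(c,open(f"pics/{n}6.pkl","wb"));q=proj(c,np.array([.55,-.2,.07])).astype(int);x0,y0=max(q[0]-80,0),max(q[1]-60,0);print(n,x0,y0);f=c["frame"][y0:q[1]+60,x0:q[0]+80];cv2.imwrite(f"pics/{n}6c.png",cv2.resize(f[:,:,::-1],None,fx=5,fy=5,interpolation=cv2.INTER_CUBIC));cv2.imwrite(f"pics/{n}6.png",c["frame"][:,:,::-1])
```

```text
6.8 [ 0.5446 -0.0965  0.239 ] [0.30789663 0.33389813 0.66658529]
side 260 186
scene 148 120
```

View pics/side6c.png

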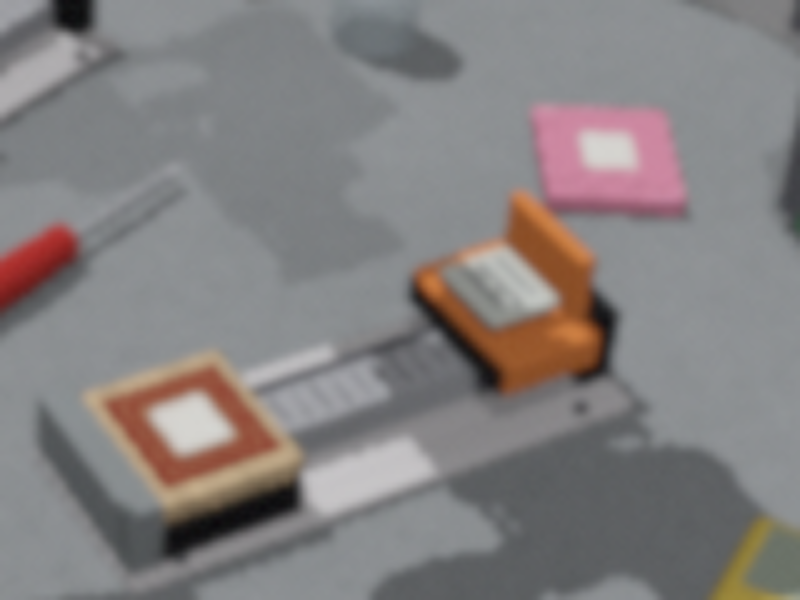

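View pics/scene6.png

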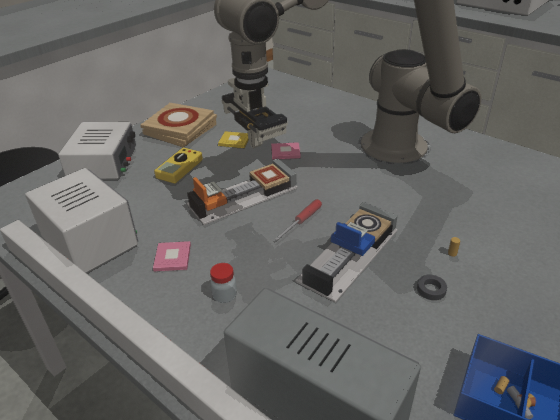

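Run:
```python
from h import *
import pickle
D=pickle.load(open("pics/side6.pkl","rb"))
g=lambda u,v:((u+.5)/5-.5+260,(v+.5)/5-.5+186)
p=plane(D,*g(501,286),.068);t=plane(D,*g(192,425),.042);print(p,t,np.linalg.norm((p-t)[:2]))
hand_in()
```

```text
[ 0.6001191  -0.22315077  0.068     ] [ 0.42889902 -0.1661719   0.042     ] 0.18045194981107363
the job is handed in; nothing more can be done
```

The orange clamp is open, and I've handed the job in. With closed fingertips I pressed its release paddle to the bottom and pushed the jaw back to the black end stop with the paddle held. I then lifted clear at about 6 s of the 38 s allowed.

My last checks:
- **Jaw:** it did not move under a final 20 N push. Paddle to tile centre measured 180 mm, against 182 mm expected when fully open, so the jaw is within about 2 mm of the stop.
- **Paddle:** it looks up again in the side view. I did not measure its height.
- **Coil tile:** it is still in place, at (0.429, -0.166). Before the move it measured (0.429, -0.165) from the side and scene views together.
- **Everything else:** the blue clamp, its tile and the bystanders look unchanged in the last scene view, though I did not measure them. The robot was clear, with the measured force near zero.

My early readings disagreed in two places. The clamp's direction came out between -17.4° and -21°, and I used -18.2° from the base edges and clamp centre. The single-view paddle positions differed by up to 14 mm between the scene and side cameras, and a wrist view of the paddle settled it.

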